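Aim the shop camera at the tip box with its joystick and save the view

ROBOT

A 7-joint arm with a two-finger parallel gripper is mounted at the origin on a cart in front of the work surface, level with it; the furniture and walls round the work are solid. World frame = base frame: x ahead of the robot, y to its left, z up, the work surface at z = 0. Lengths are in m, angles in rad, forces in N, time in s.
With the tool pointing down it reaches from about 0.425 to 0.925 m from the base axis. Payload 6.8 kg.
Tool frame: the origin (TCP) lies on the mounting face of the last link; the fingertips stand 173 mm ahead of it and the grasp point (between the pads) lies 155 mm ahead of it; z points along the fingers, y is the line along which they close (so a half turn about z gives the same grasp; the last joint's range is limited). The gripper opens to 85 mm and grips with 20 to 120 N. Pads are 22 mm wide; open, the fingers measure 114 mm over their backs; the gripper's body (76 mm by 85 mm) begins 54 mm behind the grasp point. The pads swing forward as they close: fully open they stand 13 mm farther back than shut.
Start: joints at [-1.449, 0.477, 0.022, 1.555, -0.011, 1.109, -0.083], TCP at [0.154, 0.657, 0.405] pointing down, gripper open.
Joint ranges: [-2.96, 2.96], [-0.34, 2.1], [-1.41, 1.46], [0.24, 2.44], [-1.37, 4.51], [0.17, 1.92], [-2.96, 2.96]. Speed limits (rad/s): [2.39, 2.39, 3.14, 3.14, 3.14, 3.14, 3.14].

INTERFACE

Orientations are given as a unit quaternion [w, x, y, z].
In Python, from station import bot gives the robot as it stands. The module is installed in compiled form; this text tells all that it offers.
- The arm moves only by the shell command python3 -m pendant 'ROWS' [FORCE]. ROWS is JSON, a list of rows, each a list of 5 numbers: the finger opening in m, from 0 to 0.0854, then the shift along the tool's x, y, z in m, then the turn about the tool's z in degrees. In form: [[jaw, x, y, z, yaw], ...]. A call has 1 to 12 rows; each row shifts and turns the commanded pose from where the row before left it, along the tool's axes as they then stand; what a row does not reach is not made up. A row lasts 1/12 s, in which the tool goes at most 41.7 mm and 7.16 degrees, less where a joint would pass 70% of its speed; a pose out of reach is approached as far as the arm can. A call with a gripper value outside its range is refused whole. The fingers move at their own pace and stop on an object; FORCE is the grip in N (left out, the last holds). Time passes only in rows, so rows that do not move let the fingers close. It gives the time, the measured TCP pose, the force, the opening and the grip force at its end, in the units of the state.
- bot.get_obs(): the state, without advancing time (a new reading comes with each control period).
- bot.read_camera(name): name is "side" or "top" or "wrist"; returns (picture, depth): 384x512x3 uint8, blue, green, red; 384x512 float32, m along the optical axis (not along the pixel's ray), 0 where there is no reading.
- bot.camera_model(name): a dict with "intrinsics" (3x3 intrinsics, pixels), "dist_coeffs" ([k1, k2, p1, p2, k3] as OpenCV has them; the pictures are not rectified), "R" (3x3) and "t" (3): a world point X has camera coordinates R X + t. Camera axes: x right, y down, z forward; pixel columns grow to the right and rows downward; lengths in m; the calibration is good to about 2 mm. A picture is of the moment at which its call begins: read the wrist's pose just before it. camera_model takes no time and is no camera call; for the wrist camera it gives the pose at the moment of the call.
- bot.hand_in(): hands the job in; it is judged then, once.
Trained networks look in the newest picture that a camera, given by its name, has taken for a name from the list of things; names that differ only in an ending like _2 or _b are one class to them, and where a whole thing is asked for, a point or a joint stands for the part that bears it (a point fixed in the world has none). Each returns a list of dicts, best first, with "score" (0 to 1); they miss things now and then, are a little off and sometimes report something else, mostly with a low value. They report only what shows in the picture. A call takes as long as a camera call.
- bot.boxes_of(name, camera): "at" ([column, row] in pixels, amid what is visible of it).
- bot.trace(name, camera): "mask" (384x512 bool, what is visible of it) and "at" ([column, row] in pixels, amid what is visible of it).
- bot.pinpoint(name, camera): "at" ([column, row] in pixels: a listed point, or the origin of a listed thing).
The state is a dict: "t": time; "q": joint angles; "joint_vel": joint speeds; "joint_torque": joint torques, N m; "eef_pos": TCP position; "tool_rot": TCP orientation; "contact_force": force on the tool from outside, world axes, zero at the start; "torque": the same for the moment, N m; "gripper_width": opening from 0.0 (shut) to 1.0 (fully open); "grasp_force": force on a finger pad.
Only numpy, scipy, OpenCV 4.12 (cv2) and the standard library are available. Lean on these libraries where they do the work, as an engineer would, in place of code of your own. Each camera call takes 0.05 s, during which the arm holds its last target. There are 200 camera calls.

TASK

Make the white motorised camera at the back of the counter watch the tip box: tilt the joystick on its controller sideways and hold it over until the lens points at the middle of the box; do not lean the stick forward or back, which works the zoom. Let the stick spring back upright, then save the view by pressing the red button on top of the stick fully down, straight along the leaning stick so that neither aim nor zoom is lost. Turn the camera only with the stick, do not touch it, and leave everything else where it stands.

Things in the scene. Friction and masses are not known exactly. Their poses are not given: they have to be found in the camera images.
- controller: joystick controller of the shop camera: dark grey wedge, 156 (x) x 212 (y) x 80 mm, fixed to the counter. Origin: centre of its underside; x points away from the operator, y to the operator's left, z up. The deck slopes 20 degrees up towards +x and is 51 mm above the origin at the middle. Keys and dials on its left half are dummies, at most 12 mm high
- pivot (a point): pivot of the joystick, on the deck's surface at x 6, y -47, z 53 mm of the controller; both tilt axes pass through it. The stick stands square to the deck, so at rest it leans 20 degrees back towards the operator. A soft round boot covers it up to 26 mm along the stick. The point does not move with the stick; axes as the controller's
- knob (a point): middle of the stick's black knob, a cylinder 34 mm in diameter and 34 mm long to be gripped round its side; on the stick's axis 51 mm from the pivot (the knob reaches from 34 to 68 mm, below it is a 12 mm shaft). The point's z axis points up along the stick, x away from the operator up the slope, y to the operator's left; it tilts with the stick
- button_top (a point): middle of the top face of the red save button, 25 mm in diameter, on the end of the stick 76 mm from the pivot. It stands 8 mm proud of the knob and is pushed along the stick towards the pivot; pushed straight down instead, the stick gives way. Axes as knob
- stick_side (a joint): sideways lean of the stick in rad: 0 square to the deck, positive to the operator's right (-y of the controller), hard stops at -0.45 and 0.45. Springs back by itself; 5 to 6 N at the knob at 0.35 rad. Held over, it makes the camera turn: leaning right turns the camera clockwise seen from above (cam_pan falls), leaning left anticlockwise (cam_pan grows)
- stick_fore (a joint): lean of the stick away from the operator (positive) or towards the operator (negative) in rad, -0.45 to 0.45, with the same spring. It works the camera's zoom, which is already right: a lean of more than about 0.2 rad this way spoils it
- save_button (a joint): travel of the red button in m: 0 up, 0.005 fully down. Sprung: starts to move at about 1.5 N, fully down at 5 N, and comes up by itself
- camera: fixed foot of the motorised camera: a white round foot 120 mm in diameter and 40 mm high; the whole camera is 150 mm tall. Origin: centre of its underside; x and y are the foot's own, z up. With cam_pan at 0 the lens looks along the foot's -x. The turning axis is vertical through the origin
- lens (a point): centre of the camera's front glass (black lens on a black face in a white head, between two white arms), 67 mm in front of the turning axis and 105 mm above the counter. Its -x axis is the level direction in which the camera looks (the head dips 5 degrees below it), y is sideways (to the camera's own right), z up
- cam_pan (a joint): turn of the camera head in rad, anticlockwise seen from above positive, 0 at the start, -1.7 to 1.7. It turns as long as the stick is held over sideways, the faster the farther it leans: not at all below about 0.08 rad, very roughly 0.35 rad/s at 0.35 rad, faster still when pressed on against the stop. It stops within about 0.1 s of the stick coming upright and stays there
- tip_box: clear acrylic tip box with notes in it and a dark card standing at its back, 86 (x) x 137 (y) x 191 mm, loose. Origin: centre of its underside
- mint_tin: flat white tin, 61 x 91 x 21 mm, loose bystander. Origin: centre of its underside
- card_holder: white holder with business cards, 52 x 100 x 57 mm, loose bystander. Origin: centre of its underside. Tip box and card holder may have changed places
- tag_roll: pink roll of tags lying flat, 67 mm in diameter, 28 mm tall, loose bystander. Origin: centre of its underside

How it is judged:
On the way, in this order (a step that is already met when the one before it is completed fails the run):
1. the stick is held over to one side (more than 0.1 rad) for half a second ((value of joint stick_side above 0.1 rad or value of joint stick_side below -0.1 rad)), for 0.5 s.
2. the camera looks at the middle of the tip box (within 45 mm sideways) with the stick upright again (within 0.08 rad) (y of tip_box in the frame of lens between -0.045 and 0.045 m and x of tip_box in the frame of lens below 0 m and value of joint stick_side between -0.08 and 0.08 rad), for 0.3 s.
3. the save button is pressed down (more than 3.5 mm) while the camera looks at the box (value of joint save_button above 0.0035 m and y of tip_box in the frame of lens between -0.045 and 0.045 m and x of tip_box in the frame of lens below 0 m), for 0.1 s.
At the end, for the whole second after the job is handed in: the camera stands still and looks at the tip box (the box's middle within 45 mm of its line of sight, sideways); the stick is upright within 0.06 rad both ways and the save button is up (y of tip_box in the frame of lens between -0.045 and 0.045 m and x of tip_box in the frame of lens below 0 m and value of joint stick_side between -0.06 and 0.06 rad and value of joint stick_fore between -0.06 and 0.06 rad and value of joint save_button below 0.001 m and velocity of joint cam_pan between -0.1 and 0.1 rad/s); the robot touches nothing.
It fails at once if the robot touches the camera (contact force between any of the fingers, the arm and camera above 0.5 N).
It fails at once if the stick is leaned forward or back by more than 0.2 rad (zoom changed) (value of joint stick_fore above 0.2 rad or value of joint stick_fore below -0.2 rad).
It fails at once if the tip box is moved more than 15 mm (distance of tip_box from where it was at the start of the episode above 0.015 m).
It fails at once if a bystander is moved more than 20 mm (distance of any of card_holder, mint_tin, tag_roll from where it was at the start of the episode above 0.02 m).
It also fails if it takes over 54 s, if anything falls off the work surface, if the arm or the gripper's body presses on something with over 40 N, if the wrist force passes 120 N, or if a joint passes its speed limit or range.

## Working session

There is one attempt and no reset: what is moved stays moved. The work goes in short steps, Python scripts to look and compute and a shell command to move; the robot and the scene stay as the last step left them, time stands still between calls to the robot, and variables do not carry over. Pictures are saved under pics/ and viewed, at most 10 in all, crops included, and the job is handed in when it is done.

```bash
mkdir -p pics; cat > h.py <<'E'
import numpy as np,cv2
from station import bot
from scipy.spatial.transform import Rotation as R
def cam(n):
    m=bot.camera_model(n); return [np.array(m[k],float) for k in("intrinsics","dist_coeffs","R","t")]
def ray(n,px):
    K,D,Rr,t=cam(n); u=cv2.undistortPoints(np.array([[px]],float),K,D)[0,0]
    return -Rr.T@t, Rr.T@np.array([u[0],u[1],1.])
def onz(n,px,z):
    o,d=ray(n,px); return o+d*(z-o[2])/d[2]
def proj(n,P):
    K,D,Rr,t=cam(n); return cv2.projectPoints(np.atleast_2d(np.array(P,float)),cv2.Rodrigues(Rr)[0],t,K,D)[0][:,0]
def tri(a,pa,b,pb):
    (o1,d1),(o2,d2)=ray(a,pa),ray(b,pb)
    s=np.linalg.lstsq(np.c_[d1,-d2],o2-o1,rcond=None)[0]
    p,q=o1+d1*s[0],o2+d2*s[1]; return (p+q)/2,np.linalg.norm(p-q)
E
python3 - <<'E'
from h import *
np.set_printoptions(precision=4,suppress=True)
s=bot.get_obs();print(s['t'],s['eef_pos'],s['tool_rot'])
a,da=bot.read_camera("side");b,db=bot.read_camera("top")
cv2.imwrite("pics/1.png",a);cv2.imwrite("pics/2.png",b)
for n in["controller","pivot","knob","button_top","camera","lens","tip_box","card_holder","mint_tin","tag_roll"]:
  r={}
  for c in("side","top"):
    l=bot.pinpoint(n,c); r[c]=l[0]['at'] if l else None
    print(n,c,[(np.round(x['at'],1),round(x['score'],2)) for x in l[:2]], onz(c,r[c],0) if l else'')
  if r['side'] is not None and r['top'] is not None: print('   tri',*tri('side',r['side'],'top',r['top']))
E
```

```text
0.0 [0.1537 0.657  0.4037] [-0.      0.1146  0.9934 -0.0009]
controller side [(array([227.2, 197.6]), 0.73)] [0.5137 0.0309 0.    ]
controller top [(array([216.8, 217.7]), 0.57)] [0.4899 0.0204 0.    ]
   tri [0.4985 0.0166 0.01  ] 0.01909142695548971
pivot side [(array([228.9, 195.8]), 0.69)] [0.5272 0.044  0.    ]
pivot top [(array([232.2, 214.9]), 0.57)] [ 0.5012 -0.035   0.    ]
   tri [ 0.4984 -0.0369  0.0469] 0.0006025157228540029
knob side [(array([228.2, 188.3]), 0.5), (array([225.5, 200.1]), 0.47)] [ 0.5514  0.1171 -0.    ]
knob top [(array([233. , 219.9]), 0.52)] [ 0.4832 -0.0384  0.    ]
   tri [ 0.486  -0.0442  0.0903] 0.014170087029185936
button_top side [(array([224.8, 180.9]), 0.58)] [0.5645 0.2005 0.    ]
button_top top [(array([230.7, 221.8]), 0.44)] [ 0.4761 -0.0302  0.    ]
   tri [ 0.4761 -0.0374  0.1256] 0.01029533681235049
camera side [(array([257.5, 175.5]), 0.76)] [0.7423 0.1889 0.    ]
camera top [(array([180.9, 154.6]), 0.97)] [0.7186 0.1586 0.    ]
   tri [0.7202 0.1537 0.0191] 0.010879699378711347
lens side [(array([245.1, 164.3]), 0.77)] [0.7397 0.3485 0.
[... 312 characters left out ...]
4  0.    ]
   tri [ 0.5667 -0.5558  0.0028] 0.0036332955471208585
card_holder side [(array([219.6, 168.4]), 0.66)] [0.5918 0.3561 0.    ]
card_holder top [(array([130.7, 188. ]), 0.85)] [0.5914 0.3358 0.    ]
   tri [0.5875 0.334  0.0102] 0.0058212065908268395
mint_tin side [(array([187.1, 182.2]), 0.62), (array([228.1, 192.1]), 0.3)] [0.385  0.2664 0.    ]
mint_tin top [(array([141.4, 238. ]), 0.85)] [0.4116 0.2888 0.    ]
   tri [ 0.4019  0.2954 -0.0165] 0.020009956416393707
tag_roll side [(array([244.3, 162.4]), 0.53), (array([222.2, 183.1]), 0.46)] [0.7459 0.3746 0.    ]
tag_roll top [(array([133.9, 148.4]), 0.54)] [0.7377 0.3311 0.    ]
   tri [0.7297 0.3263 0.0227] 0.007262960121688002
```

View pics/1.png

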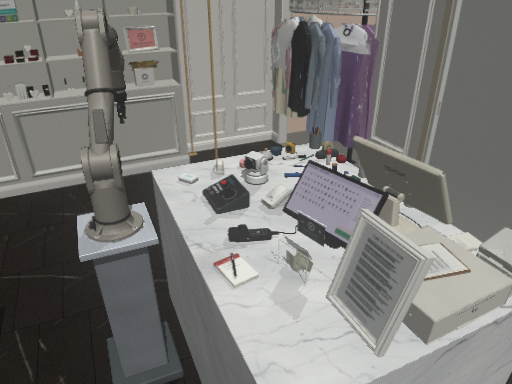

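View pics/2.png

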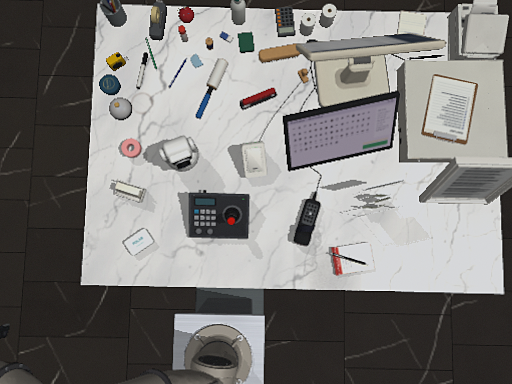

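The side view shows the arm at left, the controller at (227,195), the white camera at (257,170) and the clear box at (297,257). In the top view the controller is at (218,215) with its red button at (231,221), the camera is at (180,153) and the box is at about (370,200). The box lies to the right of the camera, which means a turn of roughly +1 rad, so the stick leans left.

```bash
python3 -m pendant '[[0.0854,-0.04,0.01,0,3],[0.0854,-0.036,-0.018,0,3],[0.0854,-0.03,-0.028,0,3],[0.0854,-0.025,-0.03,0,3],[0.0854,-0.02,-0.035,0,0],[0.0854,-0.02,-0.035,0,0],[0.0854,-0.02,-0.035,0,0],[0.0854,-0.02,-0.035,0,0],[0.0854,-0.02,-0.035,0,0],[0.0854,-0.02,-0.035,0,0],[0.0854,-0.02,-0.035,0,0],[0.0854,-0.01,-0.035,0,0]]'; python3 - <<'E'
from h import *
m=bot.read_camera("top")
r=bot.trace("controller","top")[0]['mask']
ys,xs=np.nonzero(r)
bx=cv2.boxPoints(cv2.minAreaRect(np.c_[xs,ys].astype(np.float32)))
print(bx)
W=np.array([onz("top",p,0.04)[:2] for p in bx]);print(W)
for i in range(4):
  d=W[(i+1)%4]-W[i];print(np.linalg.norm(d),np.degrees(np.arctan2(d[1],d[0])))
s=bot.get_obs();print(s['eef_pos'],R.from_quat(s['tool_rot'],scalar_first=True).as_matrix())
E
```

```text
t: 2.1
eef_pos: [0.2729, 0.2374, 0.4048]
tool_rot: [0.0, 0.219, 0.976, 0.0]
contact_force: [0.7, -0.8, 0.8]
gripper_width: 1.001
grasp_force: 0.0
[[187. 190.]
 [249. 190.]
 [249. 238.]
 [187. 238.]]
[[ 0.58417452  0.12594817]
 [ 0.58886219 -0.09415898]
 [ 0.41897172 -0.09781563]
 [ 0.41465678  0.11986699]]
0.22015706405780877 -88.7799414691486
0.16992982293928863 -178.76698326592984
0.21772537559185876 91.13557856323503
0.1696267822058079 2.054514231034667
[0.27168809 0.2346634  0.40414679] [[-0.90267811  0.43031185 -0.00198291]
 [ 0.4303148   0.90267778 -0.00141403]
 [ 0.00118146 -0.00212969 -0.99999703]]
```

```bash
python3 -m pendant '[[0.0854,-0.034,-0.0225,0,0],[0.0854,-0.034,-0.0225,0,0],[0.0854,-0.034,-0.0225,0,0],[0.0854,-0.034,-0.0225,0,0],[0.0854,-0.034,-0.0225,0,0],[0.0854,-0.034,-0.0225,0,0],[0.0854,-0.034,-0.0225,0,0],[0.0854,-0.034,-0.0225,0,0],[0.0854,0,0,0,-6.5],[0.0854,0,0,0,-6.5],[0.0854,0,0,0,-6.5],[0.0854,0,0,0,-6.5]]'; python3 -m pendant '[[0.0854,0,0,0,0],[0.0854,0,0,0,0],[0.0854,0,0,0,0]]';python3 - <<'E'
from h import *
np.set_printoptions(precision=4,suppress=True)
s=bot.get_obs();print(s['eef_pos'],R.from_quat(s['tool_rot'],scalar_first=True).as_matrix())
a,d=bot.read_camera("wrist");cv2.imwrite("pics/3.png",a)
print(cam("wrist")[2:])
for n in["controller","pivot","knob","button_top","camera","lens"]:
  for x in bot.pinpoint(n,"wrist")[:2]:
    z=dict(controller=0,pivot=.053,knob=.101,button_top=.124,camera=0,lens=.105)[n]
    print(n,np.round(x['at'],1),round(x['score'],2),onz("wrist",x['at'],z))
E
```

```text
t: 3.2
eef_pos: [0.4424, -0.0385, 0.4048]
tool_rot: [0.0, -0.01, 1.0, -0.0]
contact_force: [-0.4, 1.0, -1.1]
gripper_width: 1.0
grasp_force: 0.0
t: 3.45
eef_pos: [0.4421, -0.0385, 0.4048]
tool_rot: [0.0, -0.006, 1.0, -0.0]
contact_force: [0.7, 0.0, 0.4]
gripper_width: 1.004
grasp_force: 0.0
[ 0.4421 -0.0385  0.4048] [[-0.9999 -0.0116  0.0003]
 [-0.0116  0.9999 -0.    ]
 [-0.0003 -0.     -1.    ]]
[array([[-0.0128,  0.9999,  0.001 ],
       [ 0.9561,  0.0119,  0.2927],
       [ 0.2927,  0.0047, -0.9562]]), array([ 0.0447, -0.4621,  0.2504])]
controller [295.5 197.1] 0.93 [0.4989 0.0114 0.    ]
controller [260.9 217.4] 0.22 [ 0.5301 -0.0363  0.    ]
pivot [259.  216.1] 0.92 [ 0.5055 -0.0393  0.053 ]
knob [258.6 216.3] 0.91 [ 0.4854 -0.0399  0.101 ]
button_top [261.6 219.3] 0.83 [ 0.4786 -0.037   0.124 ]
lens [392. 349.] 0.9 [0.6613 0.1288 0.105 ]
lens [262.9 215.7] 0.34 [ 0.4829 -0.0355  0.105 ]
```

View pics/3.png

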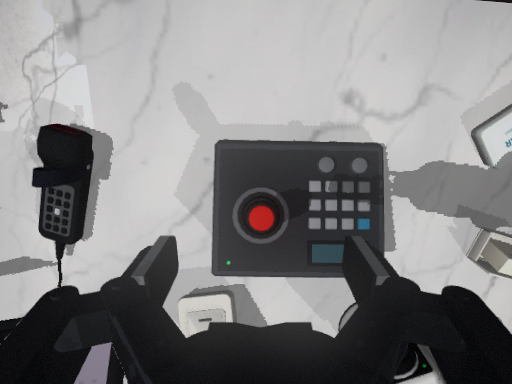

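The wrist picture shows the red button at (261,218) and the controller square to the image, so its yaw already matches the tool. I'll descend around the knob with the jaws loosely caging it.

```bash
python3 -m pendant '[[0.065,-0.0225,0,0,0],[0.065,-0.0225,0,0,0],[0.065,0,0,0.035,0],[0.065,0,0,0.035,0],[0.065,0,0,0.03,0],[0.065,0,0,0.025,0],[0.065,0,0,0.024,0],[0.065,0,0,0,0],[0.043,0,0,0,0],[0.043,0,0,0,0],[0.043,0,0,0,0],[0.043,0,0,0,0]]' 20;python3 - <<'E'
from h import *
a,d=bot.read_camera("wrist");cv2.imwrite("pics/4.png",a)
print(bot.get_obs()['eef_pos'])
E
```

```text
t: 4.8
eef_pos: [0.4875, -0.0381, 0.2571]
tool_rot: [0.001, -0.007, 1.0, 0.0]
contact_force: [-0.4, 0.4, -0.7]
gripper_width: 0.501
grasp_force: 0.0
[ 0.48737278 -0.03799985  0.25698375]
```

View pics/4.png

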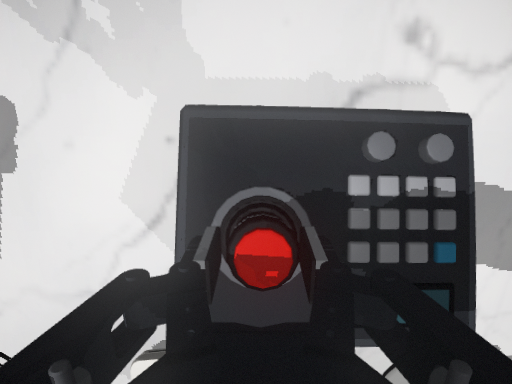

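The knob sits centred between the pads at (263,255). Next I'll push it left.

```bash
cat > look.py <<'E'
from h import *
np.set_printoptions(precision=4,suppress=True)
s=bot.get_obs();print(round(s['t'],2),s['eef_pos'],s['contact_force'])
r={}
for c in("side","top"):
  bot.read_camera(c)
  l=bot.pinpoint("lens",c); r[c]=l[0]['at'] if l else None
  if l: print(c,round(l[0]['score'],2),onz(c,r[c],.105))
C=np.array([.7205,.1555]);B=np.array([.567,-.556])
def ang(v): return np.arctan2(v[1],v[0])%(2*np.pi)
L=[onz("top",r["top"],.105)]
if r["side"] is not None: L+= [onz("side",r["side"],.105),tri("side",r["side"],"top",r["top"])[0]]
for l in L: print(l,'look',ang(l[:2]-C),'len',np.linalg.norm(l[:2]-C),'target',ang(B-C))
E
python3 -m pendant '[[0.043,0,0.006,0,0],[0.043,0,0.006,0,0],[0.043,0,0.005,0,0],[0.043,0,0,0,0],[0.043,0,0,0,0],[0.043,0,0,0,0],[0.043,0,0,0,0],[0.043,0,0,0,0],[0.043,0,0,0,0],[0.043,0,0,0,0],[0.043,0,0,0,0],[0.043,0,0,0,0]]'; python3 look.py
```

```text
t: 5.85
eef_pos: [0.4867, -0.0218, 0.256]
tool_rot: [0.0, -0.007, 1.0, -0.001]
contact_force: [0.0, -4.5, 3.2]
gripper_width: 0.507
grasp_force: 2.9
5.85 [ 0.4867 -0.0218  0.256 ] [ 0.     -4.4891  3.2261]
side 0.72 [0.6766 0.1335 0.105 ]
top 0.58 [0.6655 0.1147 0.105 ]
[0.6655 0.1147 0.105 ] look 3.7804815054553744 len 0.06850161052908159 target 4.499904293648214
[0.6766 0.1335 0.105 ] look 3.6062923628525096 len 0.04910665086303012 target 4.499904293648214
[0.6655 0.1126 0.1152] look 3.8044808219527178 len 0.06971607777812969 target 4.499904293648214
```

```bash
python3 -m pendant '[[0.043,0,0,0,0],[0.043,0,0,0,0],[0.043,0,0,0,0],[0.043,0,0,0,0],[0.043,0,0,0,0],[0.043,0,0,0,0],[0.043,0,0,0,0],[0.043,0,0,0,0],[0.043,0,0,0,0],[0.043,0,0,0,0],[0.043,0,0,0,0],[0.043,0,0,0,0]]'; python3 look.py
```

```text
t: 7.05
eef_pos: [0.4867, -0.0218, 0.256]
tool_rot: [0.0, -0.007, 1.0, -0.001]
contact_force: [-1.5, -5.3, 3.0]
gripper_width: 0.505
grasp_force: 2.9
7.05 [ 0.4867 -0.0218  0.256 ] [-1.5432 -5.3149  3.0409]
side 0.94 [0.6733 0.0573 0.105 ]
top 0.77 [0.6849 0.1003 0.105 ]
[0.6849 0.1003 0.105 ] look 4.140360381894412 len 0.06570306245829313 target 4.499904293648214
[0.6733 0.0573 0.105 ] look 4.264262434966404 len 0.10894258614256332 target 4.499904293648214
[0.6912 0.1024 0.0824] look 4.2081863604641985 len 0.06062465779663656 target 4.499904293648214
```

```bash
python3 -m pendant '[[0.043,0,0,0,0],[0.043,0,0,0,0],[0.043,0,0,0,0],[0.043,0,0,0,0],[0.043,0,-0.006,0,0],[0.043,0,-0.006,0,0],[0.043,0,-0.005,0,0],[0.043,0,0,0,0],[0.043,0,0,0,0],[0.043,0,0,0,0]]'; python3 look.py; python3 - <<'E'
from h import *
a=bot.read_camera("top")[0];b=bot.read_camera("side")[0]
A=cv2.resize(a[120:220,130:230],None,fx=4,fy=4,interpolation=2);B=cv2.resize(b[130:230,205:305],None,fx=4,fy=4,interpolation=2)
cv2.imwrite("pics/5.png",np.hstack([A,B]))
for c in("top","side"):
  C=np.array([.7205,.1555]);
  for t in(4.3,4.4,4.5,4.6): print(c,t,proj(c,[*(C+.067*np.array([np.cos(t),np.sin(t)])),.105]))
E
```

```text
t: 8.08
eef_pos: [0.4868, -0.0377, 0.2556]
tool_rot: [-0.0, -0.007, 1.0, 0.0]
contact_force: [-0.1, 0.1, 0.4]
gripper_width: 0.508
grasp_force: 0.0
8.08 [ 0.4868 -0.0377  0.2556] [-0.0955  0.1279  0.3793]
top 0.66 [0.6892 0.0949 0.105 ]
[0.6892 0.0949 0.105 ] look 4.235847522361317 len 0.06817756544253915 target 4.499904293648214
top 4.3 [[194.77686215 156.43516708]]
top 4.4 [[195.52997259 154.6524657 ]]
top 4.5 [[196.09872982 152.80809944]]
top 4.6 [[196.47768395 150.92058901]]
side 4.3 [[256.57545847 165.48751491]]
side 4.4 [[257.95219994 165.44949912]]
side 4.5 [[259.31161153 165.3554853 ]]
side 4.6 [[260.63884472 165.20658092]]
```

View pics/5.png

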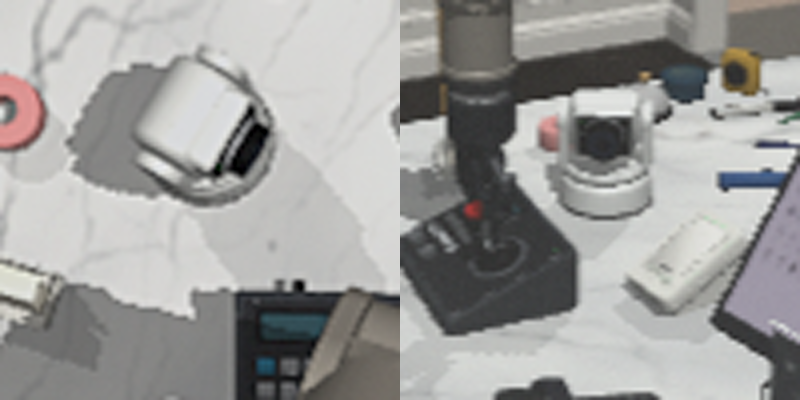

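The top crop shows the lens face at about (245,150), looking roughly 30° below image-right. The side crop shows the lens at (602,135), which is column 255.5. Both put the look angle near 4.22 rad against a target of 4.50, so I'll turn about 0.27 rad more.

```bash
python3 -m pendant '[[0.043,0,0.006,0,0],[0.043,0,0.006,0,0],[0.043,0,0.005,0,0],[0.043,0,0,0,0],[0.043,0,0,0,0],[0.043,0,0,0,0],[0.043,0,0,0,0],[0.043,0,0,0,0],[0.043,0,0,0,0],[0.043,0,0,0,0],[0.043,0,-0.006,0,0],[0.043,0,-0.011,0,0]]' >/dev/null; python3 -m pendant '[[0.043,0,0,0,0],[0.043,0,0,0,0],[0.043,0,0,0,0],[0.043,0,0,0,0]]'; python3 look.py; python3 - <<'E'
from h import *
a=bot.read_camera("top")[0];b=bot.read_camera("side")[0]
A=cv2.resize(a[130:190,150:210],None,fx=6.6,fy=6.6,interpolation=2);B=cv2.resize(b[140:200,225:285],None,fx=6.6,fy=6.6,interpolation=2)
cv2.imwrite("pics/6.png",np.hstack([A,B]))
for c in("top","side"):
  for n in("camera","tip_box"):
    print(c,n,[(np.round(x['at'],1),round(x['score'],2),onz(c,x['at'],0)[:2]) for x in bot.pinpoint(n,c)[:1]])
E
```

```text
t: 9.72
eef_pos: [0.4869, -0.0376, 0.2556]
tool_rot: [-0.0, -0.008, 1.0, 0.0]
contact_force: [-0.6, 0.2, 0.2]
gripper_width: 0.506
grasp_force: 0.0
9.72 [ 0.4869 -0.0376  0.2556] [-0.6202  0.2066  0.1853]
side 0.96 [0.707  0.0996 0.105 ]
top 0.61 [0.7125 0.0964 0.105 ]
[0.7125 0.0964 0.105 ] look 4.578530697845999 len 0.05965048327556677 target 4.499904293648214
[0.707  0.0996 0.105 ] look 4.4756283656458695 len 0.05748855655658134 target 4.499904293648214
[0.7094 0.0973 0.106 ] look 4.523410109094072 len 0.0592160344288973 target 4.499904293648214
top camera [(array([181.4, 153.6]), 0.67, array([0.72234045, 0.15689254]))]
top tip_box [(array([377. , 197.5]), 0.62, array([ 0.57568314, -0.56111413]))]
side camera [(array([255.2, 175.2]), 0.76, array([0.73288441, 0.19720401]))]
side tip_box [(array([303.2, 267. ]), 0.65, array([ 0.57894699, -0.55105308]))]
```

View pics/6.png

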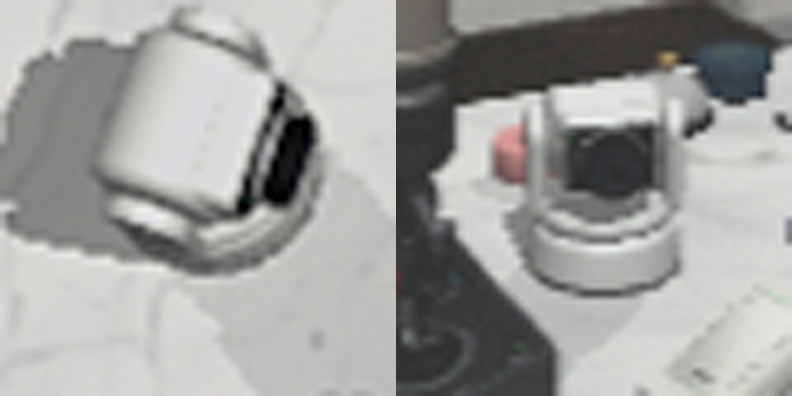

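The crops suggest a look angle of 4.37 to 4.52, which is too loose. I'll raise the gripper and take a closer wrist view of the camera from above, staying well clear of it.

```bash
python3 -m pendant '[[0.065,0,0,0,0],[0.065,0,0,0,0],[0.065,0,0,-0.034,0],[0.065,0,0,-0.035,0],[0.065,0,0,-0.035,0],[0.065,0,0,-0.035,0],[0.065,0,0,-0.035,0],[0.065,-0.033,0.016,0,0],[0.065,-0.033,0.016,0,0],[0.065,-0.033,0.016,0,0],[0.065,-0.033,0.016,0,0],[0.065,-0.031,0.014,0,0]]' >/dev/null; python3 -m pendant '[[0.065,0,0,0,0],[0.065,0,0,0,0],[0.065,0,0,0,0]]'; python3 - <<'E'
from h import *
a=bot.read_camera("wrist")[0];cv2.imwrite("pics/7.png",a)
for n,z in(("camera",0),("lens",.105)):
  for x in bot.pinpoint(n,"wrist")[:1]: print(n,np.round(x['at'],1),round(x['score'],2),onz("wrist",x['at'],z))
E
```

```text
t: 11.47
eef_pos: [0.6484, 0.0417, 0.4292]
tool_rot: [-0.001, -0.007, 1.0, -0.0]
contact_force: [-0.4, -0.5, 0.5]
gripper_width: 0.765
grasp_force: 0.0
camera [336.1 206.3] 0.83 [0.72714921 0.15645088 0.        ]
lens [300.1 218.8] 0.97 [0.70283101 0.08665507 0.105     ]
```

View pics/7.png

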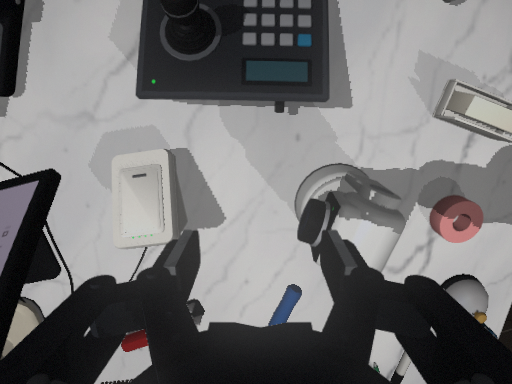

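The wrist view shows the lens front at about (312,221) and the camera foot ring at about (335,195). I'll overlay model predictions on an enlargement.

```bash
python3 - <<'E'
from h import *
a=cv2.imread("pics/7.png")[150:290,265:425]; f=5
A=cv2.resize(a,None,fx=f,fy=f,interpolation=2)
def P(p): return tuple(int(v) for v in ((proj("wrist",p)[0]-[265,150])*f))
C=np.array([.7215,.156]); th=np.linspace(0,2*np.pi,90)
for r,z,c in((.06,.04,(0,255,0)),(.06,0.,(0,255,255))):
  for t in th: cv2.circle(A,P([C[0]+r*np.cos(t),C[1]+r*np.sin(t),z]),2,c,-1)
for t,c in((4.36,(255,0,0)),(4.44,(0,160,255)),(4.52,(0,0,255))):
  u=np.array([np.cos(t),np.sin(t)]);n=np.array([-u[1],u[0]])
  cv2.circle(A,P([*(C+.067*u),.105]),4,c,-1)
  for w in(-.021,.021): 
    cv2.line(A,P([*(C+.067*u+w*n),.105]),P([*(C+.04*u+w*n),.107]),c,1)
cv2.imwrite("pics/8.png",A)
E
```

```text
(no output)
```

View pics/8.png

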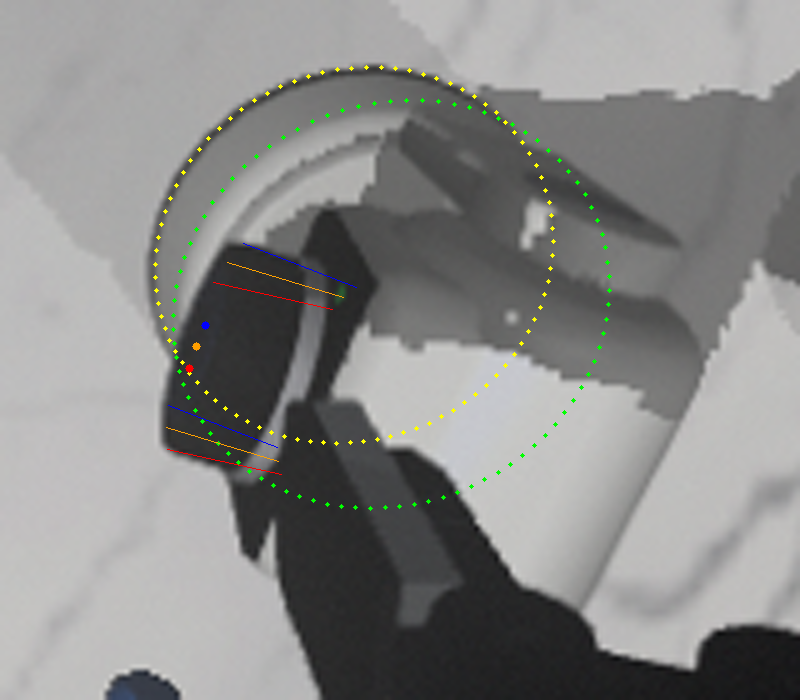

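The foot circle fits at (0.7215, 0.156), and the barrel's slope and position both match the orange overlay, 4.44 rad. The target is 4.504, so I'll go back and give a short nudge of about +0.065.

```bash
python3 -m pendant '[[0.065,0.033,-0.016,0,0],[0.065,0.033,-0.016,0,0],[0.065,0.033,-0.016,0,0],[0.065,0.033,-0.016,0,0],[0.065,0.03,-0.0155,0,0],[0.065,0,0,0,0],[0.065,0,0,0.035,0],[0.065,0,0,0.035,0],[0.065,0,0,0.035,0],[0.065,0,0,0.035,0],[0.065,0,0,0.032,0],[0.043,0,0,0,0]]' >/dev/null; python3 -m pendant '[[0.043,0,0,0,0],[0.043,0,0,0,0],[0.043,0,0,0,0],[0.043,0,0,0,0]]'
```

```text
t: 12.95
eef_pos: [0.4886, -0.0396, 0.2597]
tool_rot: [0.002, -0.007, 1.0, 0.0]
contact_force: [0.1, -0.4, 0.2]
gripper_width: 0.505
grasp_force: 0.0
```

```bash
python3 -m pendant '[[0.043,0.001,0.0015,0.0035,0],[0.043,0,0.006,0,0],[0.043,0,0.006,0,0],[0.043,0,0.005,0,0],[0.043,0,0,0,0],[0.043,0,-0.006,0,0],[0.043,0,-0.011,0,0],[0.043,0,0,0,0],[0.043,0,0,0,0],[0.043,0,0,0,0],[0.043,0,0,0,0]]'; python3 -m pendant '[[0.065,0,0,0,0],[0.065,0,0,0,0],[0.065,0,0,-0.035,0],[0.065,0,0,-0.035,0],[0.065,0,0,-0.035,0],[0.065,0,0,-0.035,0],[0.065,0,0,-0.034,0],[0.065,-0.033,0.016,0,0],[0.065,-0.033,0.016,0,0],[0.065,-0.033,0.016,0,0],[0.065,-0.033,0.016,0,0],[0.065,-0.031,0.014,0,0]]' >/dev/null; python3 -m pendant '[[0.065,0,0,0,0],[0.065,0,0,0,0],[0.065,0,0,0,0]]'; python3 - <<'E'
from h import *
a=bot.read_camera("wrist")[0][150:290,265:425]; f=5
for x in bot.pinpoint("lens","wrist")[:1]: print(np.round(x['at'],1),round(x['score'],2),onz("wrist",x['at'],.105))
A=cv2.resize(a,None,fx=f,fy=f,interpolation=2)
def P(p): return tuple(int(v) for v in ((proj("wrist",p)[0]-[265,150])*f))
C=np.array([.7215,.156]); th=np.linspace(0,2*np.pi,90)
for t in th: cv2.circle(A,P([C[0]+.06*np.cos(t),C[1]+.06*np.sin(t),0]),2,(0,255,255),-1)
for t,c in((4.44,(255,0,0)),(4.50,(0,160,255)),(4.56,(0,0,255))):
  u=np.array([np.cos(t),np.sin(t)]);n=np.array([-u[1],u[0]])
  cv2.circle(A,P([*(C+.067*u),.105]),4,c,-1)
  for w in(-.021,.021): 
    cv2.line(A,P([*(C+.067*u+w*n),.105]),P([*(C+.04*u+w*n),.107]),c,1)
cv2.imwrite("pics/9.png",A)
E
```

```text
t: 13.87
eef_pos: [0.4868, -0.0377, 0.2541]
tool_rot: [-0.0, -0.007, 1.0, 0.0]
contact_force: [-0.3, 0.3, -0.6]
gripper_width: 0.501
grasp_force: 0.0
t: 15.12
eef_pos: [0.6483, 0.0419, 0.4277]
tool_rot: [-0.001, -0.007, 1.0, -0.0]
contact_force: [-0.4, -1.6, -0.1]
gripper_width: 0.762
grasp_force: 0.0
[300.8 224.6] 0.66 [0.70900832 0.08753073 0.105     ]
```

View pics/9.png

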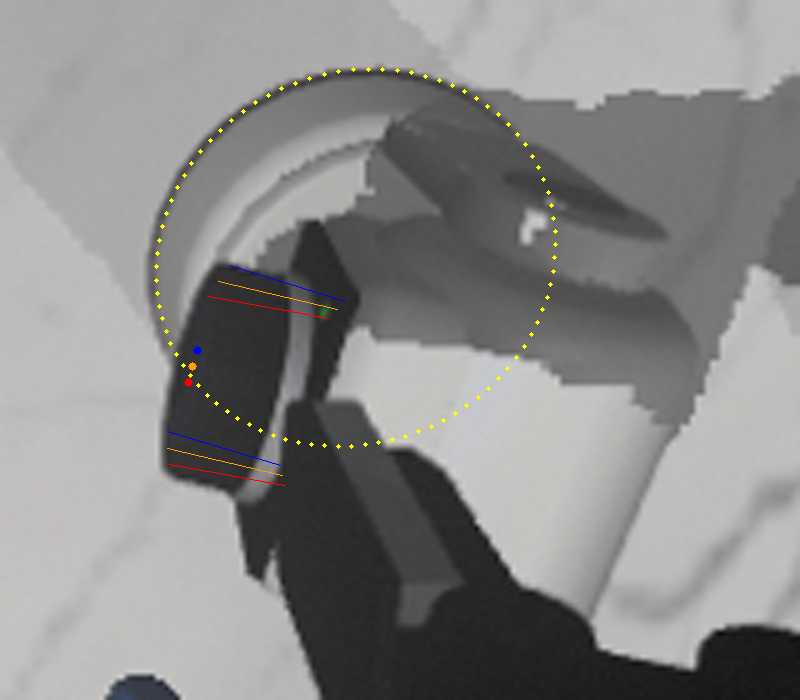

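The overlay now matches the orange line closely, about 4.51 against the 4.504 target, so the aim is good. Next I'll shut the fingers and go above the button, with the tip's far edge over the button's centre so the force runs along the stick.

```bash
python3 -m pendant '[[0,0.0375,-0.0156,0,0],[0,0.0375,-0.0156,0,0],[0,0.0375,-0.0156,0,0],[0,0.0375,-0.0156,0,0],[0,0.038,-0.0156,0,0],[0,0,0,0.03,0],[0,0,0,0.03,0],[0,0,0,0.03,0],[0,0,0,0.02,0],[0,0,0,0,0],[0,0,0,0,0],[0,0,0,0,0]]'
```

```text
t: 16.22
eef_pos: [0.462, -0.0389, 0.3194]
tool_rot: [0.001, -0.007, 1.0, 0.0]
contact_force: [-0.3, 0.2, 0.5]
gripper_width: -0.005
grasp_force: 0.0
```

```bash
python3 -m pendant '[[0,-0.003,0,0.0085,0],[0,-0.003,0,0.0085,0],[0,0,0,0,0],[0,0,0,0,0]]'; python3 -m pendant '[[0,-0.0007,0,0.0019,0],[0,-0.0007,0,0.0019,0],[0,0,0,0,0],[0,0,0,0,0]]'
```

```text
t: 16.55
eef_pos: [0.468, -0.0383, 0.3009]
tool_rot: [-0.0, -0.007, 1.0, -0.0]
contact_force: [-0.2, -0.7, 0.1]
gripper_width: -0.002
grasp_force: 0.0
t: 16.88
eef_pos: [0.4693, -0.0384, 0.2975]
tool_rot: [-0.0, -0.007, 1.0, -0.0]
contact_force: [-0.2, -0.5, 2.8]
gripper_width: 0.0
grasp_force: 1.1
```

```bash
python3 - <<'E'
from h import *
a=bot.read_camera("wrist")[0];b=bot.read_camera("side")[0]
B=cv2.resize(b[150:220,190:260],(384,384),interpolation=2)
cv2.imwrite("pics/10.png",np.hstack([a[:,80:460],B]))
E
```

```text
(no output)
```

View pics/10.png

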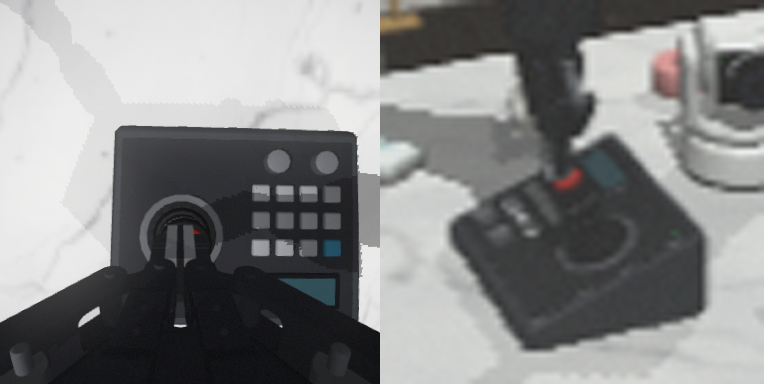

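Contact is made at 2.8 N, with the tip on the red button at (180,228) in the wrist view. I'll press on along the stick.

```bash
python3 -m pendant '[[0,-0.0005,0,0.0014,0],[0,-0.0005,0,0.0014,0],[0,0,0,0,0],[0,0,0,0,0]]'; python3 -m pendant '[[0,-0.0004,0,0.0012,0],[0,-0.0003,0,0.0008,0],[0,0,0,0,0],[0,0,0,0,0],[0,0,0,0,0]]'
```

```text
t: 17.32
eef_pos: [0.4702, -0.0384, 0.2946]
tool_rot: [-0.0, -0.007, 1.0, -0.0]
contact_force: [-2.8, -0.1, 4.1]
gripper_width: 0.006
grasp_force: 2.1
t: 17.73
eef_pos: [0.4709, -0.0387, 0.2933]
tool_rot: [-0.0, -0.007, 1.0, 0.0]
contact_force: [-5.6, -1.3, 15.4]
gripper_width: 0.001
grasp_force: 8.0
```

The force is now 16 N, exactly along the stick, so the button has bottomed. I'll back off along the stick, check, and hand in.

```bash
python3 -m pendant '[[0,0,0,0,0],[0,0.0017,0,-0.0047,0],[0,0.0034,0,-0.0094,0],[0,0.007,0,-0.019,0],[0,0,0,-0.035,0],[0,0,0,-0.035,0],[0,0,0,-0.03,0],[0,0,0,0,0],[0,0,0,0,0],[0,0,0,0,0]]'; python3 look.py; python3 - <<'E'
from h import *
bot.read_camera("wrist")
for n,z in(("button_top",.1244),("knob",.101)):
  for x in bot.pinpoint(n,"wrist")[:1]: print(n,onz("wrist",x['at'],z),x['score'])
E
```

```text
t: 18.57
eef_pos: [0.4584, -0.0383, 0.4254]
tool_rot: [-0.0, -0.007, 1.0, 0.0]
contact_force: [0.4, 0.2, -0.5]
gripper_width: 0.002
grasp_force: 0.0
18.57 [ 0.4584 -0.0383  0.4254] [ 0.4141  0.2152 -0.5475]
side 0.92 [0.707  0.0904 0.105 ]
top 0.71 [0.7063 0.08   0.105 ]
[0.7063 0.08   0.105 ] look 4.526136562987116 len 0.07678213524853474 target 4.499904293648214
[0.707  0.0904 0.105 ] look 4.508497150089504 len 0.06645265620672991 target 4.499904293648214
[0.7038 0.08   0.1101] look 4.495361309339816 len 0.07733673785055566 target 4.499904293648214
button_top [ 0.47910457 -0.03555226  0.1244    ] 0.86
knob [ 0.48529877 -0.0392882   0.101     ] 0.55
```

The aim held at 4.50–4.53 against 4.50, and the stick is upright.

```bash
python3 -c "
from station import bot
print(bot.hand_in())"
```

```text
the job is handed in; nothing more can be done
None
```

The job is handed in, verdict not shown: the camera points at the tip box within about 0.03 rad by my last measurement (about 0.06 allowed), the save button was pressed fully down along the stick, and the stick is upright with the robot clear.

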